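Unpack the last wagon for the toy train

ROBOT

A 6-joint arm with a two-finger parallel gripper is mounted at the origin on the work surface. World frame = base frame: x ahead of the robot, y to its left, z up, the work surface at z = 0. Lengths are in mm, angles in rad, forces in N, time in s.
With the tool pointing down it reaches from about 350 to 775 mm from the base axis. Payload 7.3 kg.
Tool frame: the origin (TCP) lies on the centre line of the jaws, within the pads' length; the fingertips stand bot.tip_reach ahead of it and the grasp point (between the pads) lies 6 mm ahead of it (bot.tip_reach is the distance from the TCP to the fingertips, in mm); z points along the fingers, y is the direction in which the jaws open and shut (so a half turn about z gives the same grasp; the last joint's range is limited). The gripper opens to 92 mm and grips with 3 to 60 N. Pads are 19 mm wide; open, the fingers measure 130 mm over their backs; the gripper's body (75 mm by 190 mm) begins 47 mm behind the grasp point.
Start: joints at [1.014, 0.342, 1.524, -0, 1.275, -0.146], TCP at [209.642, 481.345, 251.741] pointing down, gripper open.
Joint ranges: [-2.53, 2.53], [-0.77, 2.02], [0.04, 2.7], [-1, 4.14], [0.28, 2.66], [-3.11, 3.11]. Speed limits (rad/s): [2.57, 2.57, 3.14, 3.14, 3.14, 3.14].

INTERFACE

Orientations are given as [roll, pitch, yaw] about the fixed x, y, z axes, in that order (R = Rz(yaw) Ry(pitch) Rx(roll)).
In Python, from plant import bot gives the robot as it stands.
- The arm moves only by the tool step_arm, never from a script. Its argument "deltas" is a list of rows, each a list of 6 numbers: the shift along the tool's x, y, z in mm, then the turn, a rotation vector about the tool's x, y, z in rad. A call has 1 to 5 rows; each row is the pose to reach, as a shift and turn from the pose commanded when the call began, along the tool's axes at that moment; what a row does not reach only later rows make up. A row lasts 1/12 s, in which the tool goes at most 41.7 mm and 7.16 degrees, less where a joint would pass 70% of its speed; a pose out of reach is approached as far as the arm can. A call with a gripper value outside its range is refused whole. "fingers" is the finger opening in mm, from 0 to 91.8, set as the call begins (left out, the last holds). The fingers move at their own pace and stop on an object; the grip force is fixed at half the most. Time passes only in rows, so rows that repeat a pose let the fingers close. It gives the time, the measured TCP pose, the force and the opening at its end, in the units of the state.
- bot.get_obs(): the state, without advancing time (a new reading comes with each control period).
- bot.capture(name): name is "scene" or "top" or "wrist"; returns a dict with "color" (400x640x3 uint8, red, green, blue), "fx", "fy", "cx", "cy" (pixels), "k1" (the pictures are not rectified: a ray, as slopes to the right and down, at radius r is drawn at 1 + k1 r^2 times it, then the intrinsics apply), "R" (3x3) and "t" (3): a world point X has camera coordinates R X + t. Camera axes: x right, y down, z forward; pixel columns grow to the right and rows downward; lengths in mm; the calibration is good to about 2 mm. A picture is of the moment at which its call begins. There is no depth.
- bot.close_job(): hands the job in, once; it reports no verdict.
Trained networks look in a picture, given as the dict that the camera call returned (one of the last four; its "shot" number tells which), for a name from the list of things; names that differ only in an ending like _2 or _b are one class to them, and where a whole thing is asked for, a point or a joint stands for the part that bears it (a point fixed in the world has none). Each returns a list of dicts, best first, with "p" (0 to 1); they miss things now and then, are a little off and sometimes report something else, mostly with a low value. They report only what shows in the picture. A call takes as long as a camera call. They do not tell look-alikes from the thing itself.
- bot.boxes_of(query, picture): "rect" ([centre column, centre row, width, height] in pixels, round what is visible of it).
The state is a dict: "time": time; "joint_positions": joint angles; "dq": joint speeds; "tau": joint torques, N m; "tool_pos": TCP position; "tcp_rot": TCP orientation; "contact_force": force on the tool from outside, world axes, zero at the start; "moment": the same for the moment, N m; "grip_width": finger opening in mm.
Only numpy, scipy, OpenCV 4.12 (cv2) and the standard library are available. Lean on these libraries where they do the work, as an engineer would, in place of code of your own. Each camera call takes 0.05 s, during which the arm holds its last target. There are 200 camera calls.

TASK

Fold both top flaps of the cardboard carton outwards, well past upright so that they lean away from the opening, and leave them so. Then take the red toy wagon out of the carton and set it on its wheels on the yellow card, the empty place of the train on the plywood board, in line with the blue and green wagons and evenly spaced. Do not shift the blue and green wagons, and do not knock over or push away the glue bottle.

Things in the scene. Friction and masses are not known exactly. Their poses are not given: they have to be found in the camera images.
- carton: open-topped brown cardboard carton, fixed to the bench, 150 (x) x 190 (y) x 80 mm high, walls and floor 4 mm thick; origin at the centre of its underside; x and y along its sides, z up. Its two top flaps are hinged on the left (+y) and right (-y) rims; its two end flaps are already folded down against the end walls
- flap_left (a joint): angle of the flap on the carton's +y rim, rad: 0 lying shut and level, 1.57 upright, up to 2.9 folded outward; starts partly raised. A stiff card panel 146 x 70 mm, 4 mm thick; it stays where it is left and takes under 2 N at its edge
- flap_right (a joint): the same for the flap on the carton's -y rim
- flap_left_edge (a point): middle of the free edge of the left flap, 70 mm from its hinge line
- flap_right_edge (a point): middle of the free edge of the right flap, 70 mm from its hinge line
- flap_left_hinge (a point): middle of the hinge line of the left flap, on the carton's rim 80 mm above the bench; fixed to the carton, same axes as the carton; the flap opens outward, towards the carton's +y side
- flap_right_hinge (a point): middle of the hinge line of the right flap, on the carton's rim 80 mm above the bench; fixed to the carton, same axes as the carton; the flap opens outward, towards the carton's -y side
- wagon_red: red, inside the carton on its floor; a toy goods wagon, a 72 x 36 mm body (x long, y across, z up) with vertical sides from 10 to 44 mm above its wheels' underside, on four small wheels flush with its sides, with log-like rods on top up to 50 mm; origin at the centre of its underside (wheel bottoms); 85 g
- wagon_blue: blue, standing on the board; otherwise like the red one: a toy goods wagon, a 72 x 36 mm body (x long, y across, z up) with vertical sides from 10 to 44 mm above its wheels' underside, on four small wheels flush with its sides, with log-like rods on top up to 50 mm; origin at the centre of its underside (wheel bottoms); 85 g
- wagon_green: green, standing on the board; otherwise like the red one: a toy goods wagon, a 72 x 36 mm body (x long, y across, z up) with vertical sides from 10 to 44 mm above its wheels' underside, on four small wheels flush with its sides, with log-like rods on top up to 50 mm; origin at the centre of its underside (wheel bottoms); 85 g
- board: plywood board lying fixed on the bench, 290 (x) x 85 (y) x 12 mm, with two dark lines along it; origin at the centre of its underside; three wagon places along its x axis, on its centre line, 90 mm apart
- card: flat yellow card 76 x 42 mm, under 1 mm thick, fixed on the board at the one empty place of the three (either end or the middle); origin at its centre on the board's top; its x axis lies along the board
- glue: white glue bottle with a red cap, 52 mm in diameter, 150 mm tall, loose, standing beyond the work; origin at the centre of its underside
Things that resemble listed ones, but are neither listed nor needed, are in the scene too. There is more than one size of the wagon_blue; the job needs the middle-sized.

How it is judged:
By the outcome, as a careful person would: the job done as asked, in the order asked, and still so for the second after the job is handed in, with the robot touching nothing.
It also fails if it takes over 69 s, if anything falls off the work surface, if the arm or the gripper's body presses on something with over 40 N, if the wrist force passes 120 N, or if a joint passes its speed limit or range.

## Working session

There is one attempt and no reset: what is moved stays moved. The work goes in short steps, Python scripts to look and compute and a tool call to move; the robot and the scene stay as the last step left them, time stands still between calls to the robot, and variables do not carry over. Pictures are saved under pics/ and viewed, about 8 in all and at most 12, crops included, and the job is handed in when it is done.

Besides the shell and the picture viewer there is one more tool, called in YAML: its name, and indented under it one key for each argument. step_arm: Moves the arm, as the interface text tells. Its arguments: {"type":"object","properties":{"deltas":{"type":"array"},"fingers":{"type":"number"}},"required":["deltas"]}

```bash
mkdir -p pics; ls; cat > h.py <<'E'
import numpy as np, cv2
from plant import bot
from scipy.spatial.transform import Rotation as Ro
def ray(p,u,v):
    d=np.array([(u-p['cx'])/p['fx'],(v-p['cy'])/p['fy']]); s=d.copy()
    for _ in range(20): s=d/(1+p['k1']*(s@s))
    R=np.array(p['R']);t=np.array(p['t'])
    return -R.T@t, R.T@np.array([s[0],s[1],1])
def atz(p,u,v,z):
    o,d=ray(p,u,v); return o+d*(z-o[2])/d[2]
def proj(p,X):
    c=np.array(p['R'])@np.array(X,float)+np.array(p['t']); s=c[:2]/c[2]; s=s*(1+p['k1']*(s@s))
    return s*[p['fx'],p['fy']]+[p['cx'],p['cy']]
def save(p,n,crop=None,k=1):
    im=p['color'][:,:,::-1]
    if crop: a,b,c,d=crop; im=im[b:d,a:c]
    cv2.imwrite('pics/'+n,cv2.resize(im,None,fx=k,fy=k,interpolation=cv2.INTER_CUBIC))
E
python3 - <<'E'
from h import *
print(bot.tip_reach, bot.get_obs())
ims=[]
for n in ['top','scene']:
    p=bot.capture(n); save(p,n+'0.png'); print(n,p['fx'],p['k1'],'cam',ray(p,320,200)[0])
    for q in ['carton','flap_left','flap_right','wagon_red','wagon_blue','wagon_green','board','card','glue']:
        print(q,[(np.round(r['rect']).astype(int).tolist(),round(r['p'],2)) for r in bot.boxes_of(q,p)[:5]])
E
```

```text
pics
25.0 {'time': 0.0, 'joint_positions': array([ 1.01400276e+00,  3.42682289e-01,  1.52503804e+00,  7.70695021e-06,
        1.27539673e+00, -1.46033445e-01]), 'dq': array([ 1.16383677e-03, -1.04338311e-03,  1.08659204e-04,  4.71262826e-06,
       -4.38277932e-04,  1.22328772e-03]), 'tau': array([-6.49117883e-04, -4.31246638e+01, -2.44216383e+01,  7.16448203e-02,
        5.60732873e-02, -1.50401779e-04]), 'tool_pos': array([209.42711421, 481.00682741, 251.05858707]), 'tcp_rot': array([-3.14008555e+00, -2.29115022e-04,  2.73083011e+00]), 'contact_force': array([ 0.7297023 ,  0.45100064, -0.14820081]), 'moment': array([ 0.02747766, -0.0115298 ,  0.03605015]), 'grip_width': 91.5914684492152}
top 383.356820746428 -0.0740183029477496 cam [567.11329999  -7.25219393 892.62926403]
carton [([435, 250, 98, 72], 0.62)]
flap_left [([408, 251, 28, 74], 0.65), ([435, 251, 95, 75], 0.63)]
flap_right [([475, 253, 18, 72], 0.93)]
wagon_red [([433, 246, 18, 35], 0.94)]
wagon_blue [([195, 196, 19, 19], 0.82), ([252, 191, 21, 35], 0.75), ([321, 223, 35, 46], 0.73)]
wagon_green [([247, 233, 21, 35], 0.91), ([436, 249, 99, 80], 0.25)]
board [([252, 231, 44, 129], 0.81)]
card [([248, 270, 20, 31], 0.72), ([435, 251, 98, 77], 0.44)]
glue [([326, 132, 24, 35], 0.86)]
scene 364.1350664357027 -0.06315251617527445 cam [1087.31682784 -197.69988847  620.09134246]
carton [([213, 209, 104, 106], 0.32)]
flap_left [([237, 184, 36, 57], 0.95), ([354, 267, 31, 72], 0.32)]
flap_right [([168, 199, 23, 64], 0.97)]
wagon_red [([209, 210, 23, 33], 0.6)]
wagon_blue [([450, 200, 18, 25], 0.81), ([404, 212, 27, 32], 0.8), ([327, 208, 26, 45], 0.73), ([170, 198, 25, 71], 0.64)]
wagon_green [([389, 187, 23, 27], 0.73)]
board [([388, 199, 76, 87], 0.62), ([354, 267, 31, 66], 0.21)]
card [([370, 169, 19, 19], 0.5)]
glue [([353, 268, 29, 66], 0.87)]
```

```bash
cd pics; python3 -c "
import cv2,numpy as np
cv2.imwrite('both.png',cv2.resize(np.vstack([cv2.imread('top0.png'),cv2.imread('scene0.png')]),(480*1,600)))"
```

```text
(no output)
```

View pics/top0.png

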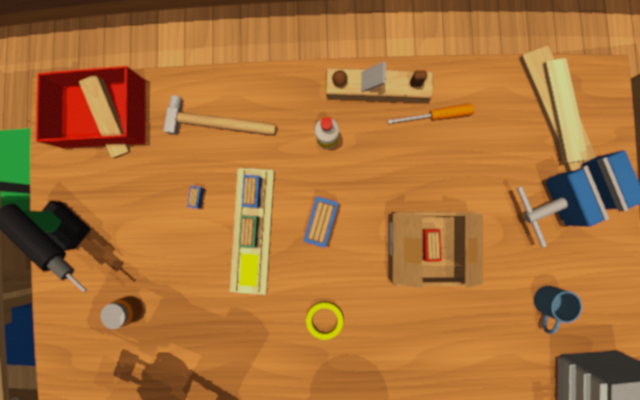

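View pics/scene0.png

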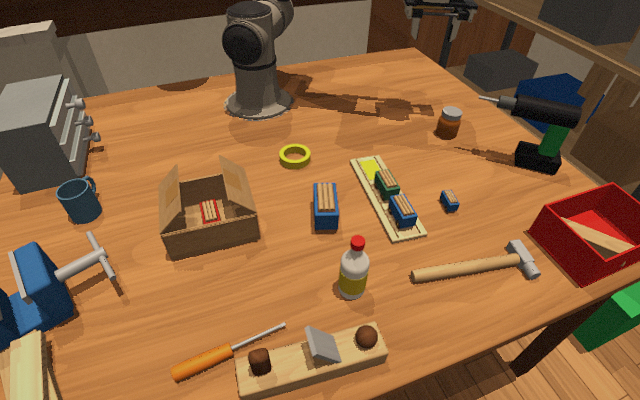

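```bash
python3 - <<'E'
from h import *
p=bot.capture('top'); s=bot.capture('scene')
for n,u,v,z in [('card',248,270,12),('green',249,231,62),('blue',251,190,62),('bigblue',321,223,60),('glue',327,132,75),('red',433,245,54),('carton',435,250,80)]:
    print(n,atz(p,u,v,z).round(0))
a=cv2.resize(p['color'][195:305,380:490],None,fx=3.6,fy=3.6,interpolation=cv2.INTER_CUBIC)
b=cv2.resize(s['color'][145:265,150:270],(396,396),interpolation=cv2.INTER_CUBIC)
c=cv2.resize(p['color'][160:300,180:350],None,fx=2.3,fy=2.3,interpolation=cv2.INTER_CUBIC)
cv2.imwrite('pics/c1.png',np.hstack([a,b])[:,:,::-1]); 
E
```

```text
card [452. 194.  12.]
green [544. 178.  62.]
blue [633. 171.  62.]
bigblue [557.  20.  60.]
glue [752.   1.  75.]
red [ 501. -223.   54.]
carton [ 493. -220.   80.]
```

View pics/c1.png

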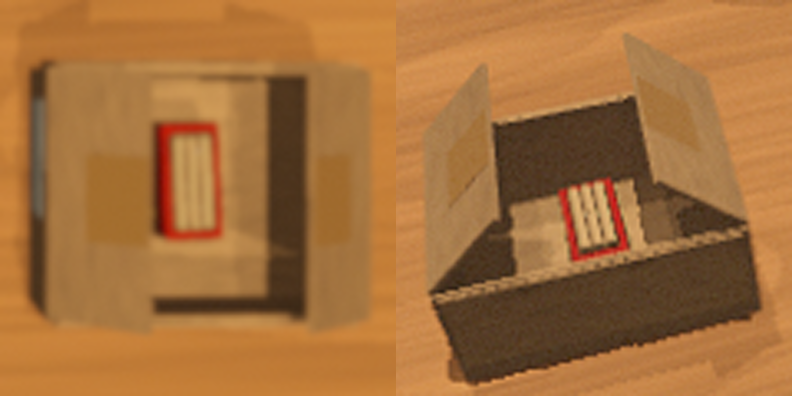

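```bash
python3 - <<'E'
from h import *
from scipy.optimize import least_squares
p=bot.capture('top'); s=bot.capture('scene')
T=lambda u,v:(380+u/3.6,195+v/3.6)
S=lambda u,v:(150+(u-396)/3.3,145+v/3.3)
def pts(q):
    x,y,w,a,b=q; c,sn=np.cos(w),np.sin(w)
    W=lambda X,Y,Z:[x+c*X-sn*Y,y+sn*X+c*Y,Z]
    L=lambda X,e,th,sg:W(X,sg*(95-e*np.cos(th)),80+e*np.sin(th))
    o=[]
    for cam,l in ((p,[(L(73,0,a,1),T(47,65)),(L(-73,0,a,1),T(47,318)),(L(73,70,a,1),T(153,75)),(L(-73,70,a,1),T(153,330)),
                  (L(73,0,b,-1),T(368,72)),(L(-73,0,b,-1),T(366,325)),(L(73,70,b,-1),T(305,65)),(L(-73,70,b,-1),T(308,328))]),
               (s,[(L(73,0,a,1),S(745,222)),(L(-73,0,a,1),S(708,78)),(L(73,70,a,1),S(650,185)),(L(-73,70,a,1),S(625,35)),
                  (L(73,0,b,-1),S(432,295)),(L(-73,0,b,-1),S(426,130)),(L(73,70,b,-1),S(497,216)),(L(-73,70,b,-1),S(486,65))])):
        for X,m in l: o.append(proj(cam,X)-m)
    return np.array(o)
r=least_squares(lambda q:pts(q).ravel(),[493,-220,0,.8,.8],loss='soft_l1')
print(r.x.round(3)); print(pts(r.x).round(1).tolist())
# red wagon top face corners at z=4+44
for cs in [(160,123),(216,123),(221,236),(163,238)]: print(atz(p,*T(*cs),48).round(1))
for cs in [(561,190),(612,180),(629,248),(575,260)]: print('s',atz(s,*S(*cs),48).round(1))
# board: mask colours
im=p['color'].astype(int)
hsv=cv2.cvtColor(p['color'],cv2.COLOR_RGB2HSV)
def mk(lo,hi,roi,z,n):
    m=cv2.inRange(hsv,lo,hi); k=np.zeros_like(m); a,b,c,d=roi; k[b:d,a:c]=m[b:d,a:c]
    cn=max(cv2.findContours(k,cv2.RETR_EXTERNAL,cv2.CHAIN_APPROX_NONE)[0],key=cv2.contourArea)
    w=np.array([atz(p,u,v,z)[:2] for u,v in cn[:,0]],np.float32); print(n,cv2.minAreaRect(w))
mk((25,170,150),(35,255,255),(225,240,275,300),12.5,'card')
mk((100,120,40),(125,255,255),(235,165,270,215),56,'blue')
mk((0,180,60),(8,255,255),(415,220,450,270),48,'red')
print(hsv[270,248],hsv[232,243],hsv[190,243])
save(p,'c2.png',(225,160,280,300),4.2)
E
```

```text
[ 4.94414e+02 -2.26355e+02 -3.90000e-02  7.63000e-01  7.42000e-01]
[[0.3, 1.2], [-0.3, 0.0], [-0.0, -1.6], [-0.6, 1.0], [0.1, 0.0], [0.2, -1.5], [1.3, 1.6], [-0.1, 1.6], [1.0, 0.6], [-0.1, 0.1], [0.9, 0.2], [-0.8, 0.6], [-0.7, -0.3], [0.1, 1.0], [0.5, 1.1], [0.3, -0.4]]
[ 536.4 -206.7   48. ]
[ 535.3 -241.1   48. ]
[ 466.3 -242.    48. ]
[ 466.2 -206.3   48. ]
s [ 467.7 -242.1   48. ]
s [ 469.6 -208.1   48. ]
s [ 535.6 -207.5   48. ]
s [ 534.4 -241.7   48. ]
card ((453.5697021484375, 192.08831787109375), (40.73655319213867, 73.03300476074219), 84.03726196289062)
blue ((629.154541015625, 158.25831604003906), (12.767294883728027, 65.19050598144531), 78.76207733154297)
red ((501.48236083984375, -221.6941375732422), (70.6977767944336, 36.642066955566406), 0.5074164271354675)
[ 31 255 210] [ 17 141 190] [126  18 143]
```

View pics/c2.png

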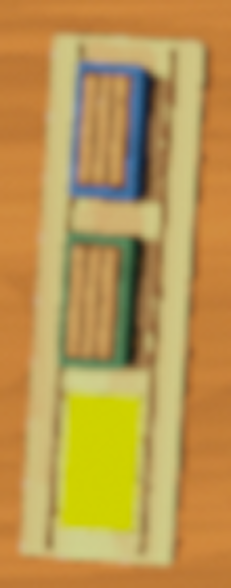

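Candidates for wagon_blue in the top picture are small (195,196), middle (252,191) and big (321,223). The crop shows that the middle one stands on the board with green and the card at the near end, so it is the reference wagon. The flaps lean inward at about 0.75 rad. The carton is at (494,-226) with yaw -0.04, and the red wagon at (501,-224).

step_arm:
  deltas:
    - [-167, -107, 0, 0, 0, 0.58]
    - [-167, -107, 0, 0, 0, 0.58]
    - [-167, -107, 0, 0, 0, 0.58]
    - [-167, -107, 0, 0, 0, 0.58]
    - [-167, -107, 0, 0, 0, 0.58]
  fingers: 0

```text
time: 1.62
tool_pos: [321.0, 314.3, 251.9]
tcp_rot: [3.141, 0.001, 2.144]
contact_force: [0.7, 0.3, 1.1]
grip_width: 63.2
```

step_arm:
  deltas:
    - [-198, 2, 0, 0, 0, 0.58]
    - [-198, 2, 0, 0, 0, 0.58]
    - [-198, 2, 0, 0, 0, 0.58]
    - [-198, 2, 0, 0, 0, 0.58]
    - [-198, 2, 0, 0, 0, 0.58]

```text
time: 2.03
tool_pos: [431.6, 149.4, 252.0]
tcp_rot: [3.14, 0.0, 1.563]
contact_force: [-0.6, -0.1, 0.6]
grip_width: 29.6
```

step_arm:
  deltas:
    - [-190, 40, 0, 0, 0, 0]
    - [-190, 40, 0, 0, 0, 0]
    - [-190, 40, 0, 0, 0, 0]
    - [-190, 40, 0, 0, 0, 0]
    - [-190, 40, 0, 0, 0, 0]

```text
time: 2.45
tool_pos: [470.6, -41.4, 251.8]
tcp_rot: [3.141, 0.001, 1.569]
contact_force: [1.2, 0.7, -0.0]
grip_width: 1.1
```

step_arm:
  deltas:
    - [-187, 24, 0, 0, 0, 0]
    - [-187, 24, 0, 0, 0, 0]
    - [-187, 24, 0, 0, 0, 0]
    - [-187, 24, 0, 0, 0, 0]
    - [-187, 24, 0, 0, 0, 0]

```text
time: 2.87
tool_pos: [494.2, -229.4, 251.5]
tcp_rot: [3.141, 0.001, 1.568]
contact_force: [-0.3, -0.4, 0.0]
grip_width: 0.3
```

```bash
python3 - <<'E'
from h import *
o=bot.get_obs(); print(o['time'],o['tool_pos'].round(1),o['tcp_rot'].round(3),o['contact_force'].round(1),o['grip_width'])
p=bot.capture('wrist'); save(p,'w1.png')
B=lambda u,v:(225+u/4.2,160+v/4.2)
s=bot.capture('top')
c=[atz(s,*B(*q),12)[:2] for q in [(53,35),(205,42),(168,565),(20,553)]]
print(np.round(c,1).tolist(), np.mean(c,0), [np.arctan2(*(b-a)[::-1]) for a,b in ((c[3],c[0]),(c[2],c[1]))])
for q in [(77,62),(140,66),(132,197),(70,192),(68,235),(130,238),(122,365),(60,362)]: print(atz(s,*B(*q),56).round(1))
E
```

```text
2.8667 [ 494.2 -229.4  251.5] [3.141e+00 1.000e-03 1.568e+00] [-0.3 -0.4  0. ] 0.2580138456150051
[[688.8, 212.0], [681.9, 127.3], [394.8, 155.7], [402.9, 237.9]] [542.12612245 183.23144681] [np.float64(-0.0903229765990951), np.float64(-0.09838561542458617)]
[668.  188.6  56. ]
[664.8 155.2  56. ]
[596.1 161.1  56. ]
[599.8 193.9  56. ]
[577.2 195.5  56. ]
[574.7 162.7  56. ]
[508.5 168.7  56. ]
[510.8 201.5  56. ]
```

step_arm:
  deltas:
    - [0, 0, 35, 0, 0, 0]
    - [0, 0, 70, 0, 0, 0]
    - [0, 0, 100, 0, 0, 0]
    - [0, 0, 123, 0, 0, 0]
    - [0, 0, 123, 0, 0, 0]

```text
time: 3.38
tool_pos: [491.7, -222.4, 124.3]
tcp_rot: [-3.134, -0.005, 1.571]
contact_force: [-0.2, 1.2, -0.2]
grip_width: 0.6
```

step_arm:
  deltas:
    - [14, 0, 0, 0, 0, 0]
    - [28, 0, 0, 0, 0, 0]
    - [42, 0, 0, 0, 0, 0]
    - [56, 0, 0, 0, 0, 0]
    - [70, 0, 0, 0, 0, 0]

```text
time: 3.8
tool_pos: [494.7, -153.2, 130.1]
tcp_rot: [3.139, 0.001, 1.572]
contact_force: [-0.8, -1.2, 1.3]
grip_width: 0.4
```

step_arm:
  deltas:
    - [14, 0, 0, 0, 0, 0]
    - [28, 0, 0, 0, 0, 0]
    - [42, 0, 0, 0, 0, 0]
    - [56, 0, 0, 0, 0, 0]
    - [67, 0, 0, 0, 0, 0]

```text
time: 4.22
tool_pos: [494.0, -86.0, 129.0]
tcp_rot: [3.141, -0.0, 1.572]
contact_force: [-0.4, -1.0, 0.5]
grip_width: 0.2
```

step_arm:
  deltas:
    - [-25, 0, 0, 0, 0, 0]
    - [-60, 0, 0, 0, 0, 0]
    - [-95, 0, 0, 0, 0, 0]
    - [-120, 0, 0, 0, 0, 0]
    - [-140, 0, 0, 0, 0, 0]

```text
time: 4.63
tool_pos: [494.3, -229.2, 128.9]
tcp_rot: [3.141, 0.0, 1.57]
contact_force: [0.8, 1.0, 0.2]
grip_width: 0.1
```

step_arm:
  deltas:
    - [-14, 0, 0, 0, 0, 0]
    - [-28, 0, 0, 0, 0, 0]
    - [-42, 0, 0, 0, 0, 0]
    - [-56, 0, 0, 0, 0, 0]
    - [-70, 0, 0, 0, 0, 0]

```text
time: 5.05
tool_pos: [494.4, -298.5, 128.8]
tcp_rot: [3.142, -0.0, 1.572]
contact_force: [-0.1, 1.0, 0.1]
grip_width: 0.2
```

step_arm:
  deltas:
    - [-14, 0, 0, 0, 0, 0]
    - [-28, 0, 0, 0, 0, 0]
    - [-42, 0, 0, 0, 0, 0]
    - [-56, 0, 0, 0, 0, 0]
    - [-64, 0, 0, 0, 0, 0]

```text
time: 5.47
tool_pos: [494.2, -364.2, 128.7]
tcp_rot: [3.141, 0.001, 1.57]
contact_force: [-0.1, 0.3, 1.0]
grip_width: 0.8
```

step_arm:
  deltas:
    - [15, 0, 0, 0, 0, 0]
    - [35, 0, -20, 0, 0, 0]
    - [70, 0, -40, 0, 0, 0]
    - [105, 0, -60, 0, 0, 0]
    - [136, 8, -80, 0, 0, 0]
  fingers: 75

```text
time: 5.88
tool_pos: [501.1, -224.8, 209.4]
tcp_rot: [-3.14, -0.001, 1.57]
contact_force: [1.2, -1.2, -0.7]
grip_width: 29.2
```

```bash
python3 - <<'E'
from h import *
o=bot.get_obs(); print(o['time'],o['tool_pos'].round(1),o['tcp_rot'].round(3),o['contact_force'].round(1),o['grip_width'])
s=bot.capture('scene'); t=bot.capture('top')
k=lambda p,a,b,c,d:cv2.resize(p['color'][b:d,a:c],(396,396),interpolation=cv2.INTER_CUBIC)
cv2.imwrite('pics/f1.png',np.hstack([k(t,370,185,500,315),k(s,140,135,270,265)])[:,:,::-1])
E
```

```text
5.8833 [ 501.1 -224.8  209.4] [-3.14e+00 -1.00e-03  1.57e+00] [ 1.2 -1.2 -0.7] 29.223647181767817
```

View pics/f1.png

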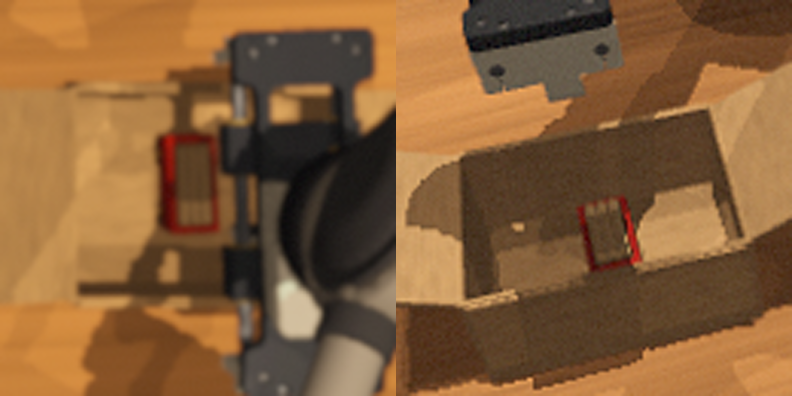

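step_arm:
  deltas:
    - [0, 0, 0, 0, 0, -0.6]
    - [0, 0, 0, 0, 0, -0.6]
    - [0, 0, 0, 0, 0, -0.6]
    - [0, 0, 0, 0, 0, -0.6]
    - [0, 0, 0, 0, 0, -0.6]

```text
time: 6.4
tool_pos: [502.1, -227.1, 208.1]
tcp_rot: [-3.141, -0.0, 2.177]
contact_force: [0.1, -0.4, -0.9]
grip_width: 70.6
```

step_arm:
  deltas:
    - [0, 0, 0, 0, 0, -0.6]
    - [0, 0, 0, 0, 0, -0.6]
    - [0, 0, 0, 0, 0, -0.6]
    - [0, 0, 0, 0, 0, -0.6]
    - [0, 0, 0, 0, 0, -0.6]

```text
time: 6.82
tool_pos: [502.1, -227.2, 208.1]
tcp_rot: [-3.141, -0.0, 2.777]
contact_force: [-0.4, 0.4, 0.4]
grip_width: 74.9
```

step_arm:
  deltas:
    - [0, 0, 0, 0, 0, -0.37]
    - [0, 0, 0, 0, 0, -0.37]
    - [0, 0, 0, 0, 0, -0.37]
    - [0, 0, 0, 0, 0, -0.37]
    - [0, 0, 0, 0, 0, -0.37]

```text
time: 7.23
tool_pos: [502.1, -226.8, 208.3]
tcp_rot: [3.142, -0.0, 3.137]
contact_force: [0.4, -0.5, -0.1]
grip_width: 75.0
```

```bash
python3 - <<'E'
from h import *
o=bot.get_obs(); print(o['time'],o['tool_pos'].round(1),o['tcp_rot'].round(3),o['grip_width'])
p=bot.capture('wrist'); save(p,'w2.png')
print([(np.round(r['rect']).tolist(),r['p']) for r in bot.boxes_of('wagon_red',p)])
print('expected corners',[proj(p,[501.3+a,-224.3+b,48]).round(0).tolist() for a,b in ((36,18),(36,-18),(-36,-18),(-36,18))])
E
```

```text
7.2333 [ 502.1 -226.8  208.3] [ 3.142 -0.     3.137] 74.95877488552188
[([322.0, 185.0, 44.0, 74.0], 0.58)]
expected corners [[341.0, 222.0], [304.0, 222.0], [303.0, 150.0], [342.0, 149.0]]
```

View pics/w2.png

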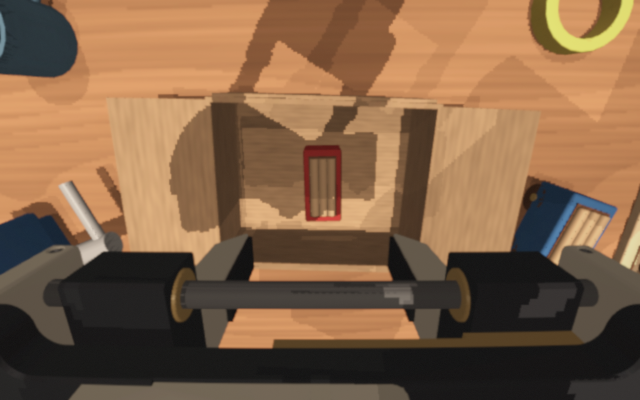

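The wrist view shows the red wagon at columns 304–341 and rows 147–221, where the estimate predicted it. Both flaps lean out. Descending and gripping.

step_arm:
  deltas:
    - [1, 2.5, 30, 0, 0, 0]
    - [1, 2.5, 60, 0, 0, 0]
    - [1, 2.5, 90, 0, 0, 0]
    - [1, 2.5, 115, 0, 0, 0]
    - [1, 2.5, 130, 0, 0, 0]

```text
time: 7.75
tool_pos: [500.0, -222.9, 75.9]
tcp_rot: [3.14, -0.003, 3.138]
contact_force: [0.0, -0.6, 0.1]
grip_width: 75.1
```

step_arm:
  deltas:
    - [0, 0, 8, 0, 0, 0]
    - [0, 0, 16, 0, 0, 0]
    - [0, 0, 24, 0, 0, 0]
    - [0, 0, 29, 0, 0, 0]
    - [0, 0, 29, 0, 0, 0]

```text
time: 8.17
tool_pos: [501.1, -223.4, 49.2]
tcp_rot: [3.141, -0.0, 3.14]
contact_force: [-1.0, 0.1, 0.7]
grip_width: 75.0
```

step_arm:
  deltas:
    - [0, 0, 0, 0, 0, 0]
    - [0, 0, 0, 0, 0, 0]
    - [0, 0, 0, 0, 0, 0]
    - [0, 0, 0, 0, 0, 0]
    - [0, 0, 0, 0, 0, 0]
  fingers: 20

```text
time: 8.58
tool_pos: [501.4, -223.5, 50.1]
tcp_rot: [-3.141, 0.001, 3.141]
contact_force: [-0.5, -0.5, 0.7]
grip_width: 46.1
```

step_arm:
  deltas:
    - [0, 0, 0, 0, 0, 0]
    - [0, 0, 0, 0, 0, 0]
    - [0, 0, 0, 0, 0, 0]
    - [0, 0, 0, 0, 0, 0]
    - [0, 0, 0, 0, 0, 0]

```text
time: 9.0
tool_pos: [501.3, -223.5, 49.8]
tcp_rot: [-3.142, 0.0, 3.141]
contact_force: [-1.1, -1.1, 1.2]
grip_width: 35.6
```

step_arm:
  deltas:
    - [0, 0, -15, 0, 0, 0]
    - [0, 0, -45, 0, 0, 0]
    - [0, 0, -80, 0, 0, 0]
    - [0, 0, -115, 0, 0, 0]
    - [0, 0, -150, 0, 0, 0]

```text
time: 9.42
tool_pos: [500.8, -223.1, 200.9]
tcp_rot: [3.141, -0.001, 3.141]
contact_force: [0.6, -1.4, -1.3]
grip_width: 35.9
```

step_arm:
  deltas:
    - [4, 20, 0, 0, 0, 0]
    - [8, 55, 0, 0, 0, 0]
    - [12, 90, 0, 0, 0, 0]
    - [18, 125, 0, 0, 0, 0]
    - [24, 160, 0, 0, 0, 0]

```text
time: 9.83
tool_pos: [476.6, -62.0, 199.5]
tcp_rot: [3.141, -0.0, 3.14]
contact_force: [0.1, 0.4, -0.4]
grip_width: 35.6
```

step_arm:
  deltas:
    - [4, 35, 0, 0, 0, 0]
    - [8, 70, 0, 0, 0, 0]
    - [12, 105, 0, 0, 0, 0]
    - [18, 140, 0, 0, 0, 0]
    - [24, 170, 0, 0, 0, 0]

```text
time: 10.25
tool_pos: [452.7, 108.6, 199.6]
tcp_rot: [3.141, -0.0, 3.141]
contact_force: [-0.1, -0.3, -1.2]
grip_width: 36.0
```

step_arm:
  deltas:
    - [0, 30, 0, 0, 0, 0.03]
    - [0, 60, 0, 0, 0, 0.06]
    - [0, 80, 0, 0, 0, 0.095]
    - [0, 85, 0, 0, 0, 0.095]
    - [0, 85, 0, 0, 0, 0.095]

```text
time: 10.67
tool_pos: [453.1, 192.6, 199.4]
tcp_rot: [-3.141, -0.0, 3.049]
contact_force: [-0.3, 0.6, -0.4]
grip_width: 35.7
```

```bash
python3 - <<'E'
from h import *
o=bot.get_obs(); print(o['time'],o['tool_pos'].round(1),o['tcp_rot'].round(3),o['contact_force'].round(1),o['grip_width'])
s=bot.capture('scene'); save(s,'s2.png',(300,50,480,250),2.9)
w=bot.capture('wrist'); save(w,'w3.png')
for n in ('wagon_red','wagon_green','wagon_blue','card'): print(n,[(np.round(r['rect']).tolist(),round(r['p'],2)) for r in bot.boxes_of(n,w)])
c,d=np.cos(-.095),np.sin(-.095)
print('pred card',[proj(w,[453.3+a*c-b*d,191.5+a*d+b*c,12]).round(0).tolist() for a,b in ((38,21),(38,-21),(-38,-21),(-38,21))])
E
cd pics; python3 -c "
import cv2,numpy as np
a=cv2.imread('w3.png');b=cv2.imread('s2.png');b=cv2.resize(b,(288,320));a=cv2.resize(a,(512,320))
cv2.imwrite('p3.png',np.hstack([a,b]))"
```

```text
10.6667 [453.1 192.6 199.4] [-3.141 -0.     3.049] [-0.3  0.6 -0.4] 35.689646296563794
wagon_red [([324.0, 260.0, 78.0, 146.0], 0.7)]
wagon_green []
wagon_blue [([171.0, 292.0, 65.0, 101.0], 0.62), ([322.0, 336.0, 33.0, 8.0], 0.51), ([319.0, 234.0, 89.0, 212.0], 0.41), ([9.0, 243.0, 18.0, 60.0], 0.31)]
card [([320.0, 164.0, 47.0, 44.0], 0.94)]
pred card [[339.0, 215.0], [301.0, 215.0], [299.0, 144.0], [341.0, 144.0]]
```

View pics/p3.png

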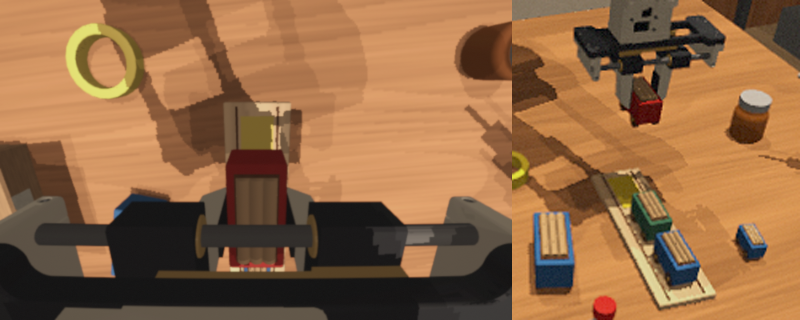

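```bash
python3 - <<'E'
from h import *
w=bot.capture('wrist'); hsv=cv2.cvtColor(w['color'],cv2.COLOR_RGB2HSV)
m=cv2.inRange(hsv,(24,130,60),(35,255,255)); m[:, :270]=0; m[:,370:]=0; m[230:]=0
r,c=np.nonzero(m); print('card cols',np.percentile(c,[1,99]),'rows',np.percentile(r,[1,99]))
print([atz(w,u,v,12.5).round(1).tolist() for u,v in ((320,np.percentile(r,1)),(np.percentile(c,1),165),(np.percentile(c,99),165))])
m=cv2.inRange(hsv,(0,150,30),(8,255,255)); m[:, :250]=0; m[:,390:]=0
r,c=np.nonzero(m); print('red rows',np.percentile(r,[1,99]),'cols',np.percentile(c,[1,99]))
T=bot.get_obs()['tool_pos']; b=T[2]-45.8
for x in (-36,36): print(x,[proj(w,[T[0]+x,T[1],b+z]).round(0).tolist() for z in (10,44)])
E
```

```text
card cols [339. 340.] rows [158.05 167.65]
[[429.8, 192.8, 12.5], [438.9, 211.6, 12.5], [439.0, 212.6, 12.5]]
red rows [188. 333.] cols [283. 357.]
-36 [[313.0, 185.0], [312.0, 205.0]]
36 [[325.0, 297.0], [326.0, 336.0]]
```

step_arm:
  deltas:
    - [0, -0.8, 25, 0, 0, 0]
    - [0, -0.8, 55, 0, 0, 0]
    - [0, -0.8, 85, 0, 0, 0]
    - [0, -0.8, 110, 0, 0, 0]
    - [0, -0.8, 120, 0, 0, 0]

```text
time: 11.43
tool_pos: [451.8, 189.7, 76.9]
tcp_rot: [-3.14, -0.005, 3.045]
contact_force: [-1.6, 0.4, -0.4]
grip_width: 36.0
```

step_arm:
  deltas:
    - [0, 0, 6, 0, 0, 0]
    - [0, 0, 12, 0, 0, 0]
    - [0, 0, 16, 0, 0, 0]
    - [0, 0, 18, 0, 0, 0]
    - [0, 0, 18, 0, 0, 0]

```text
time: 11.85
tool_pos: [453.9, 190.9, 62.2]
tcp_rot: [3.141, 0.001, 3.046]
contact_force: [0.2, -0.1, -1.1]
grip_width: 35.9
```

step_arm:
  deltas:
    - [0, 0, 1, 0, 0, 0]
    - [0, 0, 2, 0, 0, 0]
    - [0, 0, 2, 0, 0, 0]
    - [0, 0, 2, 0, 0, 0]
    - [0, 0, 2, 0, 0, 0]

```text
time: 12.27
tool_pos: [453.5, 190.8, 59.9]
tcp_rot: [3.141, 0.0, 3.046]
contact_force: [0.9, -0.2, 0.2]
grip_width: 35.8
```

step_arm:
  deltas:
    - [0, 0.8, 0, 0, 0, 0]
    - [0, 0.8, 0.5, 0, 0, 0]
    - [0, 0.8, 1, 0, 0, 0]
    - [0, 0.8, 1, 0, 0, 0]
    - [0, 0.8, 1, 0, 0, 0]

```text
time: 12.68
tool_pos: [453.5, 191.6, 58.7]
tcp_rot: [3.142, -0.0, 3.046]
contact_force: [-0.2, -1.1, -0.9]
grip_width: 36.0
```

step_arm:
  deltas:
    - [0, 0, 0.5, 0, 0, 0]
    - [0, 0, 1, 0, 0, 0]
    - [0, 0, 1, 0, 0, 0]
    - [0, 0, 1, 0, 0, 0]
    - [0, 0, 1, 0, 0, 0]

```text
time: 13.1
tool_pos: [453.6, 191.6, 57.9]
tcp_rot: [3.141, 0.0, 3.046]
contact_force: [-0.6, -0.3, 1.1]
grip_width: 36.2
```

step_arm:
  deltas:
    - [0, 0, 0.5, 0, 0, 0]
    - [0, 0, 1, 0, 0, 0]
    - [0, 0, 1, 0, 0, 0]
    - [0, 0, 1, 0, 0, 0]
    - [0, 0, 1, 0, 0, 0]

```text
time: 13.52
tool_pos: [453.6, 191.6, 57.7]
tcp_rot: [3.141, 0.001, 3.046]
contact_force: [-3.2, -0.4, 11.0]
grip_width: 36.0
```

Contact: 11 N upward. Easing off slightly, then releasing and retreating.

step_arm:
  deltas:
    - [0, 0, -0.7, 0, 0, 0]
    - [0, 0, -0.7, 0, 0, 0]
    - [0, 0, -0.7, 0, 0, 0]

```text
time: 13.77
tool_pos: [453.7, 191.6, 57.8]
tcp_rot: [3.141, 0.0, 3.046]
contact_force: [-2.0, -0.4, 6.9]
grip_width: 35.7
```

step_arm:
  deltas:
    - [0, 0, 0, 0, 0, 0]
    - [0, 0, 0, 0, 0, 0]
    - [0, 0, 0, 0, 0, 0]
    - [0, 0, 0, 0, 0, 0]
    - [0, 0, 0, 0, 0, 0]
  fingers: 60

```text
time: 14.18
tool_pos: [453.5, 191.6, 57.2]
tcp_rot: [-3.142, -0.0, 3.046]
contact_force: [-0.1, -0.6, 0.4]
grip_width: 59.7
```

step_arm:
  deltas:
    - [0, 0, 0, 0, 0, 0]
    - [0, 0, -15, 0, 0, 0]
    - [0, 0, -45, 0, 0, 0]
    - [0, 0, -80, 0, 0, 0]
    - [0, 0, -120, 0, 0, 0]

```text
time: 14.6
tool_pos: [452.5, 191.3, 177.7]
tcp_rot: [-3.141, -0.003, 3.046]
contact_force: [1.8, -0.9, 0.1]
grip_width: 59.8
```

step_arm:
  deltas:
    - [0, -30, -20, 0, 0, 0]
    - [0, -65, -40, 0, 0, 0]
    - [0, -95, -60, 0, 0, 0]
    - [0, -130, -60, 0, 0, 0]
    - [0, -160, -60, 0, 0, 0]

```text
time: 15.02
tool_pos: [438.3, 30.7, 238.8]
tcp_rot: [-3.141, 0.003, 3.046]
contact_force: [0.7, -0.4, -0.7]
grip_width: 60.2
```

step_arm:
  deltas:
    - [20, -10, 0, 0, 0, 0]
    - [20, -10, 0, 0, 0, 0]
    - [20, -10, 0, 0, 0, 0]

```text
time: 15.27
tool_pos: [416.9, 23.8, 237.6]
tcp_rot: [3.141, 0.0, 3.044]
contact_force: [-0.5, 0.8, -0.3]
grip_width: 60.3
```

```bash
python3 - <<'E'
from h import *
o=bot.get_obs(); print(o['time'],o['tool_pos'].round(1),o['contact_force'].round(1))
t=bot.capture('top'); s=bot.capture('scene')
for n in ('wagon_red','wagon_green','wagon_blue','glue','flap_left','flap_right'):
  for p in (t,s): print(n,[(np.round(r['rect']).tolist(),round(r['p'],2)) for r in bot.boxes_of(n,p)[:3]])
a=cv2.resize(t['color'][160:300,225:280],(236,600),interpolation=cv2.INTER_CUBIC)
b=cv2.resize(s['color'][130:310,140:450],(560,325)); e=np.zeros((600,560,3),np.uint8); e[:325]=b
e[330:600]=cv2.resize(t['color'][110:315,280:500],(560,522))[252:522]
cv2.imwrite('pics/end.png',np.hstack([a,e])[:,:,::-1])
E
```

```text
15.2667 [416.9  23.8 237.6] [-0.5  0.8 -0.3]
wagon_red [([248.0, 271.0, 21.0, 34.0], 0.62)]
wagon_red [([372.0, 162.0, 25.0, 34.0], 0.57)]
wagon_green [([247.0, 234.0, 19.0, 36.0], 0.7)]
wagon_green [([389.0, 187.0, 24.0, 32.0], 0.64), ([142.0, 212.0, 43.0, 56.0], 0.22)]
wagon_blue [([250.0, 192.0, 18.0, 29.0], 0.82), ([194.0, 197.0, 21.0, 21.0], 0.69), ([378.0, 249.0, 31.0, 73.0], 0.67)]
wagon_blue [([403.0, 212.0, 28.0, 36.0], 0.84), ([328.0, 208.0, 27.0, 46.0], 0.75), ([449.0, 202.0, 18.0, 22.0], 0.61)]
glue [([326.0, 132.0, 21.0, 32.0], 0.91)]
glue [([354.0, 268.0, 30.0, 67.0], 0.84)]
flap_left [([248.0, 235.0, 20.0, 34.0], 0.64), ([380.0, 250.0, 30.0, 75.0], 0.6)]
flap_left [([266.0, 187.0, 40.0, 61.0], 0.86)]
flap_right [([497.0, 252.0, 38.0, 72.0], 0.7)]
flap_right [([388.0, 202.0, 77.0, 80.0], 0.38)]
```

View pics/end.png

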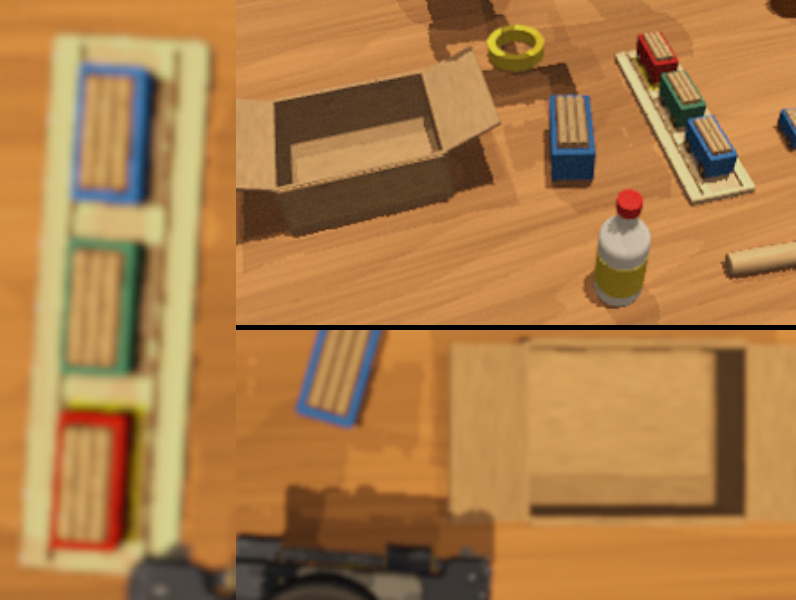

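```bash
python3 - <<'E'
from h import *
p=bot.capture('top'); hsv=cv2.cvtColor(p['color'],cv2.COLOR_RGB2HSV)
B=lambda u,v:(225+u/4.29,160+v/4.286)
for n,cs in (('blue',[(79,65),(144,68),(138,203),(72,197)]),('green',[(70,240),(134,243),(127,374),(64,370)]),('red',[(63,410),(127,412),(117,548),(54,550)])):
    c=np.array([atz(p,*B(*q),56)[:2] for q in cs]); print(n,c.mean(0).round(1),[np.arctan2(*(a-b)[::-1]).round(3) for a,b in((c[0],c[3]),(c[1],c[2]))])
m=((hsv[...,0]<8)|(hsv[...,0]>172))&(hsv[...,1]>170); k=np.zeros(m.shape,np.uint8); k[245:300,232:265]=m[245:300,232:265]
w=np.array([atz(p,u,v,52)[:2] for v,u in np.argwhere(k)],np.float32); print(cv2.minAreaRect(w))
E
```

```text
blue [631.5 174.1] [np.float64(-0.076), np.float64(-0.069)]
green [542.5 181.2] [np.float64(-0.073), np.float64(-0.081)]
red [453.8 188.1] [np.float64(-0.095), np.float64(-0.104)]
((453.4698181152344, 189.0807647705078), (35.95143508911133, 70.0129623413086), 84.17062377929688)
```

```bash
python3 -c "
from plant import bot
print(bot.close_job())"
```

```text
the job is handed in; nothing more can be done
None
```

The job is done and handed in after about 15 s on the robot's clock, well inside the 69 s limit. I folded both carton flaps outward, then lifted the red wagon out and set it on its wheels on the yellow card.

**Last checks:**
- **Flaps:** the final pictures show both leaning outward, away from the opening. From the push positions I estimate about 2.7 rad, but I did not measure the final angle.
- **Spacing and line:** the wagon centres measured from the top camera are blue (631.5, 174.1), green (542.5, 181.2) and red (453.8, 188.1). That is about 89 mm between neighbours and in line to within about 1 mm.
- **Yaw:** the red wagon reads about -0.10 rad, the board about -0.095. Blue and green read about -0.075, a difference of about 1.3°, which is within the reading error of this picture.
- **Other objects:** the blue and green wagons and the glue bottle were found where they started, to within 1–2 pixels or about 1 mm, and the bottle is upright.
- **Forces:** the largest force I saw reported was 11 N, as the wagon touched down. The gripper is clear of everything.

No check failed. The touchdown came about 1 mm lower than I had calculated.

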